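# Open the long slide-top case

### The arm

A 7-joint arm with a two-finger parallel gripper is mounted at the origin on a cart in front of the work surface, level with it; the furniture and walls round the work are solid. World frame = base frame: x ahead of the robot, y to its left, z up, the work surface at z = 0. Lengths are in m, angles in rad, forces in N, time in s.
With the tool pointing down it reaches from about 0.4 to 0.85 m from the base axis. Payload 10.4 kg.
Tool frame: the origin (TCP) lies on the centre line of the jaws, within the pads' length; the fingertips stand 11 mm ahead of it and the grasp point (between the pads) lies 8 mm behind it (manip.finger_overhang is the distance from the TCP to the fingertips, in m); z points along the fingers, y is the line along which they close (so a half turn about z gives the same grasp; the last joint's range is limited). The gripper opens to 85 mm and grips with 20 to 120 N. Pads are 22 mm wide; open, the fingers measure 114 mm over their backs; the gripper's body (76 mm by 85 mm) begins 54 mm behind the grasp point. The pads swing forward as they close: fully open they stand 13 mm farther back than shut.
Start: joints at [1.281, 0.332, -0.065, 1.46, 0.022, 1.35, -0.088], TCP at [0.165, -0.603, 0.242] pointing down, gripper open.
Joint ranges: [-2.6, 2.6], [-0.5, 2.12], [-1.47, 1.34], [0.16, 2.42], [-1.27, 4.41], [0.06, 2.06], [-2.6, 2.6]. Speed limits (rad/s): [2.22, 2.22, 2.79, 2.79, 3.14, 3.14, 3.14].

### API

Orientations are given as a unit quaternion [x, y, z, w].
In Python, from workcell import manip, imaging, workorder gives the robot as it stands.
- The arm moves only by the tool jog_arm, never from a script. Its argument "deltas" is a list of rows, each an object with "gripper": the opening, from 0 (shut) to 1 (fully open); "offset": the shift along the tool's x, y, z in m, a list of three; "rotation": the turn, a rotation vector about the tool's x, y, z in degrees, a list of three. In form: [{"gripper": gripper, "offset": [tx, ty, tz], "rotation": [ax, ay, az]}, ...]. A call has 1 to 20 rows; each row shifts and turns the commanded pose from where the row before left it, along the tool's axes as they then stand; what a row does not reach is not made up. A row lasts 1/10 s, in which the tool goes at most 50 mm and 8.59 degrees, less where a joint would pass 70% of its speed; a pose out of reach is approached as far as the arm can. A call with a gripper value outside its range is refused whole. The fingers move at their own pace and stop on an object; "newtons" is the grip in N (left out, the last holds). Time passes only in rows, so rows that do not move let the fingers close. It gives the time, the measured TCP pose, the force, the opening and the grip force at its end, in the units of the state.
- manip.get_obs(): the state, without advancing time (a new reading comes with each control period).
- imaging.camera(name): name is "scene" or "top" or "wrist"; returns the picture (420x560x3 uint8, blue, green, red); there is no depth.
- imaging.camera_model(name): a dict with "camera_matrix" (3x3 intrinsics, pixels), "world_to_cam" (4x4, takes a point from world to camera coordinates); the wrist camera has in their place "hand_eye" (4x4, takes a point from camera to tool coordinates, whose origin is the TCP and whose axes are the flange's). Camera axes: x right, y up, looking along -z (the intrinsics and any distortion apply to the point x, -y, -z); pixel columns grow to the right and rows downward; lengths in m; the calibration is good to about 2 mm. A picture is of the moment at which its call begins: read the wrist's pose just before it. camera_model takes no time and is no camera call.
- workorder.hand_in(): hands the job in; it is judged then, once.
The state is a dict: "clock": time; "joint_pos": joint angles; "joint_velocities": joint speeds; "tau": joint torques, N m; "position": TCP position; "ee_rot": TCP orientation; "ft_force": force on the tool from outside, world axes, zero at the start; "torque": the same for the moment, N m; "grip_width": opening from 0.0 (shut) to 1.0 (fully open); "grasp_force": force on a finger pad.
Only numpy, scipy, OpenCV 4.12 (cv2) and the standard library are available. Lean on these libraries where they do the work, as an engineer would, in place of code of your own. Each camera call takes 0.05 s, during which the arm holds its last target. There are 200 camera calls.

### The job

Open the longer of the two slide-top cases on the table so that the sanding block inside can be got at: press the release tab at the end of its cover down, and keep it down while sliding the cover along its rails until it is fully open. Leave the shorter case shut.

Things in the scene. Friction and masses are not known exactly. Their poses are not given: they have to be found in the camera images.
- long_case: Longer slide-top case, grey plastic, fixed to the table: 190 long (x) x 96 wide (y) x 60 mm high; origin: centre of its underside. x = the way the cover slides open, within 25 deg of straight away from the robot. The cover, 54 mm up, runs between rail lips on the long sides (72 mm apart, tops at 60 mm); its black end nearer the robot is the release tab. Case ends are only 47 mm high.
- long_case_pad (a point): Top centre of the tab's raised black pad on the long case; moves with it; axes as the case. At the start 64 mm above the table, 55 mm behind the case's centre (-x). Pad 50 mm wide (y), flat for 22 mm either way in x; at its front (+22 mm) a thumb ridge stands 8 mm higher, 6 mm thick: a shut fingertip holding the pad down carries the cover along by pushing this ridge in +x.
- long_case_tab (a joint): How far the long case's tab is pressed down, m: 0 = up, its side ears in notches of the lips lock the cover; beyond 0.005 = free to slide; 0.010 = bottomed. Spring: 1.6 N at first, 6 N at the bottom. Once the cover has slid, the ears run beneath the lips and the tab stays about 5 mm down when let go.
- long_case_cover (a joint): How far the long case's cover is open, m, along the case's x: 0 = shut, 0.085 = fully open against its stop. About 1 N of friction; stays where it is left.
- short_case_cover (a joint): The same for the shorter case beside it (130 mm long, otherwise the same make with a tab of the same size; either case may be the left one): 0 = shut, 0.045 = open. It must stay shut.

How it is judged:
By the outcome, as a careful person would: the job done as asked, in the order asked, and still so for the second after the job is handed in, with the robot touching nothing.
It also fails if it takes over 32 s, if anything falls off the work surface, if the arm or the gripper's body presses on something with over 40 N, if the wrist force passes 120 N, or if a joint passes its speed limit or range.

## Working session

There is one attempt and no reset: what is moved stays moved. The work goes in short steps, Python scripts to look and compute and a tool call to move; the robot and the scene stay as the last step left them, time stands still between calls to the robot, and variables do not carry over. Pictures are saved under pics/ and viewed, at most 10 in all, crops included, and the job is handed in when it is done.

Besides the shell and the picture viewer there is one more tool, called after "Call:" as a command line: name --argument value ..., lists and objects as JSON in quotes. jog_arm: Moves the arm, as the interface text tells. Its arguments: {"type":"object","properties":{"deltas":{"type":"array","items":{"type":"object","properties":{"gripper":{"type":"number"},"offset":{"type":"array","items":{"type":"number"}},"rotation":{"type":"array","items":{"type":"number"}}}}},"newtons":{"type":"number"}},"required":["deltas"]}

```bash
mkdir -p pics
python3 - <<'E'
from workcell import manip, imaging
import cv2
o=manip.get_obs();print({k:o[k] for k in('clock','position','ee_rot','ft_force','grip_width')},manip.finger_overhang)
for n in("top","scene"):
    cv2.imwrite(f"pics/{n}0.png",imaging.camera(n))
    m=imaging.camera_model(n);print(n,m)
print(imaging.camera_model("wrist"))
E
```

```text
{'clock': 0.0, 'position': array([ 0.16466382, -0.60254116,  0.2415112 ]), 'ee_rot': array([ 9.91114836e-01,  1.33007020e-01, -1.11544004e-04, -7.07876105e-04]), 'ft_force': array([ 0.0148528 , -0.43749945, -0.38348286]), 'grip_width': 0.9959252753531123} 0.011
top {'camera_matrix': array([[390.00880734,   0.        , 281.52553044],
       [  0.        , 390.00880734, 211.07492466],
       [  0.        ,   0.        ,   1.        ]]), 'world_to_cam': array([[-0.02659994, -0.99890245, -0.03855311,  0.01669071],
       [ 0.9895752 , -0.03177301,  0.14046849, -0.5059925 ],
       [-0.14153927, -0.03441475,  0.98933425, -0.8467141 ],
       [ 0.        ,  0.        ,  0.        ,  1.        ]])}
scene {'camera_matrix': array([[390.70160121,   0.        , 285.46117114],
       [  0.        , 390.70160121, 207.37077385],
       [  0.        ,   0.        ,   1.        ]]), 'world_to_cam': array([[-0.53233931, -0.84644501,  0.01207095,  0.25935162],
       [ 0.54250525, -0.33017231,  0.77244696, -0.30573724],
       [-0.64984838,  0.41775243,  0.63496456, -0.56170071],
       [ 0.        ,  0.        ,  0.        ,  1.        ]])}
{'camera_matrix': array([[333.16681738,   0.        , 277.78470629],
       [  0.        , 333.16681738, 206.28273532],
       [  0.        ,   0.        ,   1.        ]]), 'hand_eye': array([[ 3.05591082e-04,  9.61279893e-01,  2.75573719e-01,
         6.93070357e-02],
       [ 9.99999883e-01, -3.96847328e-04,  2.75390230e-04,
        -1.17806032e-04],
       [ 3.74087784e-04,  2.75573603e-01, -9.61279902e-01,
        -1.31726598e-01],
       [ 0.00000000e+00,  0.00000000e+00,  0.00000000e+00,
         1.00000000e+00]])}
```

View pics/top0.png

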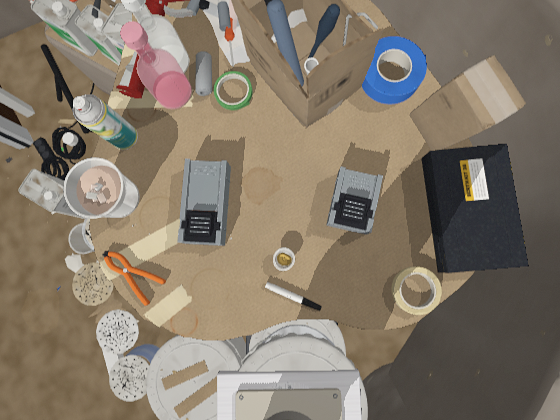

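View pics/scene0.png

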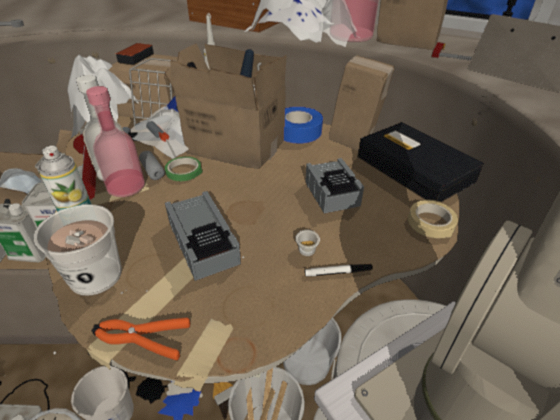

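The top view shows the long case at about (204,202) with its black tab at (201,226). The short case is at about (355,200). Next I measure the tab and the axis.

```bash
cat > h.py <<'E'
import numpy as np, cv2
from workcell import imaging
def ray(n,uv,z):
    m=imaging.camera_model(n);K=m["camera_matrix"];T=m["world_to_cam"]
    d=np.linalg.inv(K)@np.array([uv[0],uv[1],1.]);d=T[:3,:3].T@(d*[1,-1,-1])
    c=-T[:3,:3].T@T[:3,3];return c+d*(z-c[2])/d[2]
def black(img,roi,thr=50):
    x0,y0,x1,y1=roi;m=np.zeros(img.shape[:2],np.uint8)
    m[y0:y1,x0:x1]=(img[y0:y1,x0:x1].max(2)<thr)*255
    m=cv2.morphologyEx(m,cv2.MORPH_CLOSE,np.ones((5,5)))
    return max(cv2.findContours(m,0,2)[0],key=cv2.contourArea)
E
python3 - <<'E'
from h import *
im=cv2.imread("pics/top0.png")
for n,roi in(("top",(170,150,240,250)),("scene",(165,185,245,280))):
    c=black(cv2.imread(f"pics/{n}0.png"),roi);r=cv2.minAreaRect(c);b=cv2.boxPoints(r)
    print(n,cv2.contourArea(c),b.round(1).tolist())
    print(np.array([ray(n,p,.064) for p in b]).round(4).tolist(), ray(n,r[0],.064).round(4))
cv2.imwrite("pics/crop.png",cv2.resize(im[140:260,165:245],None,fx=5,fy=5,interpolation=cv2.INTER_CUBIC))
E
```

```text
top 923.0 [[181.3000030517578, 240.10000610351562], [182.39999389648438, 209.8000030517578], [219.6999969482422, 211.3000030517578], [218.5, 241.60000610351562]]
[[0.4451, 0.2222, 0.064], [0.5121, 0.2202, 0.064], [0.5062, 0.1372, 0.064], [0.4396, 0.1401, 0.064]] [0.4756 0.1799 0.064 ]
scene 1049.0 [[182.10000610351562, 232.8000030517578], [223.89999389648438, 218.3000030517578], [234.0, 247.5], [192.1999969482422, 262.0]]
[[0.5157, 0.2217, 0.064], [0.5127, 0.1336, 0.064], [0.4267, 0.1531, 0.064], [0.433, 0.2337, 0.064]] [0.4704 0.1868 0.064 ]
```

View pics/crop.png

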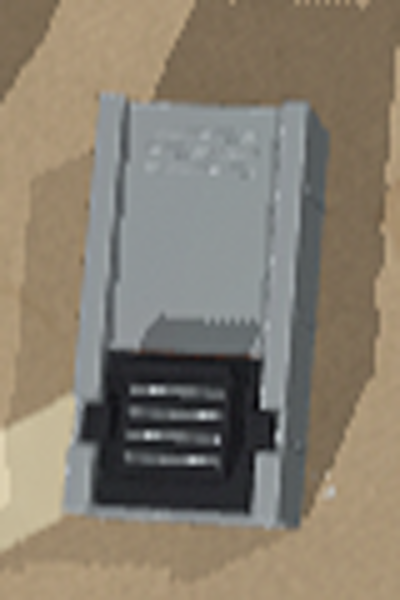

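Run:
```python
from h import *
P=[ray("top",p,.060)[:2] for p in((178,242.4),(221.6,245),(226.4,160.6),(185.2,158.4))]
P=np.array(P);print(P.round(4).tolist())
nl,nr,fr,fl=P
d=(fr+fl-nr-nl)/2;L=np.linalg.norm(d);d/=L;c=P.mean(0)
print("L",L,"W",np.linalg.norm(nl-nr),np.linalg.norm(fl-fr),"yaw",np.degrees(np.arctan2(d[1],d[0])),"c",c,"pad",c-.055*d,"ribs",ray("top",(200.2,225),.065))
s=[np.degrees(np.arctan2(*(v[::-1]))) for v in(fr-nr,fl-nl)];print(s)
```

```text
[[0.4406, 0.2306], [0.4321, 0.1341], [0.6218, 0.1223], [0.6304, 0.2162]]
L 0.1901762801319172 W 0.09682540275624368 0.09428589470312422 yaw -3.95073125381235 c [0.5312213  0.17579084] pad [0.476352   0.17958026] ribs [0.47699314 0.18021523 0.065     ]
[np.float64(-3.5667220591271476), np.float64(-4.334064443864685)]
```

Call:
jog_arm --deltas '[{"gripper":0,"offset":[0,0,0],"rotation":[0,0,6.4]},{"gripper":0,"offset":[0,0,0],"rotation":[0,0,6.4]},{"gripper":0,"offset":[0,0,0],"rotation":[0,0,6.5]},{"gripper":0,"offset":[0.036,0,0],"rotation":[0,0,0]},{"gripper":0,"offset":[0.036,0,0],"rotation":[0,0,0]},{"gripper":0,"offset":[0.036,0,0],"rotation":[0,0,0]},{"gripper":0,"offset":[0.036,0,0],"rotation":[0,0,0]},{"gripper":0,"offset":[0.036,-0.03,0],"rotation":[0,0,0]},{"gripper":0,"offset":[0.036,-0.03,0],"rotation":[0,0,0]},{"gripper":0,"offset":[0.036,-0.04,0],"rotation":[0,0,0]},{"gripper":0,"offset":[0,-0.04,0],"rotation":[0,0,0]},{"gripper":0,"offset":[0,-0.04,0],"rotation":[0,0,0]},{"gripper":0,"offset":[0,-0.04,0],"rotation":[0,0,0]},{"gripper":0,"offset":[0,-0.04,0],"rotation":[0,0,0]},{"gripper":0,"offset":[0,-0.04,0],"rotation":[0,0,0]},{"gripper":0,"offset":[0,0,0],"rotation":[0,0,0]}]' --newtons 40

```text
clock: 1.7
position: [0.436, -0.3182, 0.2426]
ee_rot: [1.0, -0.031, 0.0, -0.001]
ft_force: [-0.6, 0.3, 1.0]
grip_width: 0.003
grasp_force: 0.0
```

Call:
jog_arm --deltas '[{"gripper":0,"offset":[0.001,-0.04,0],"rotation":[0,0,0.4]},{"gripper":0,"offset":[0.001,-0.042,0],"rotation":[0,0,0]},{"gripper":0,"offset":[0.001,-0.042,0],"rotation":[0,0,0]},{"gripper":0,"offset":[0.001,-0.042,0],"rotation":[0,0,0]},{"gripper":0,"offset":[0.001,-0.042,0],"rotation":[0,0,0]},{"gripper":0,"offset":[0.001,-0.042,0],"rotation":[0,0,0]},{"gripper":0,"offset":[0.001,-0.042,0.01],"rotation":[0,0,0]},{"gripper":0,"offset":[0.001,-0.042,0.015],"rotation":[0,0,0]},{"gripper":0,"offset":[0.001,-0.042,0.015],"rotation":[0,0,0]},{"gripper":0,"offset":[0.001,-0.042,0.015],"rotation":[0,0,0]},{"gripper":0,"offset":[0,-0.042,0.015],"rotation":[0,0,0]},{"gripper":0,"offset":[0,-0.036,0.01],"rotation":[0,0,0]},{"gripper":0,"offset":[0,0,0],"rotation":[0,0,0]},{"gripper":0,"offset":[0,0,0],"rotation":[0,0,0]}]'

```text
clock: 3.1
position: [0.4821, 0.1702, 0.1617]
ee_rot: [0.999, -0.038, -0.001, 0.0]
ft_force: [0.4, -0.4, 0.2]
grip_width: -0.002
grasp_force: 0.0
```

Run:
```python
from h import *
from workcell import manip
o=manip.get_obs();im=imaging.camera("wrist");cv2.imwrite("pics/w1.png",im);print(o["clock"],o["position"],o["ee_rot"],o["ft_force"])
np.savez("w1.npz",p=o["position"],q=o["ee_rot"])
```

```text
3.1 [0.48206192 0.17017812 0.16172316] [ 9.99285223e-01 -3.77970235e-02 -6.53721327e-04  3.65432052e-05] [ 0.42890067 -0.40487749  0.23404685]
```

View pics/w1.png

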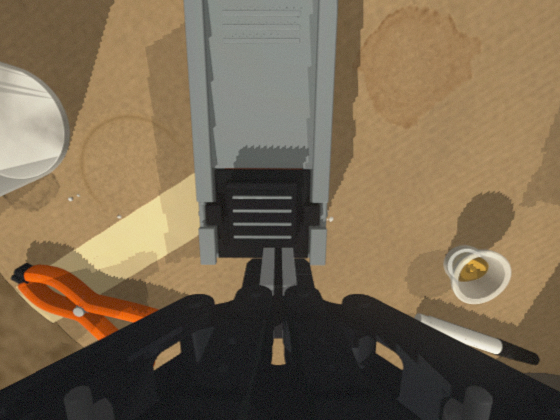

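The wrist view shows the tab ribs centred at about (262,217), with the ridge at about row 185. The lip ends are at about (200,262) and (327,262).

Run:
```python
from h import *
from scipy.spatial.transform import Rotation as R
d=np.load("w1.npz");m=imaging.camera_model("wrist");K=m["camera_matrix"];H=m["hand_eye"]
Rw=R.from_quat(d["q"]).as_matrix()
def w(u,v,z):
    r=np.linalg.inv(K)@[u,v,1.]*[1,-1,-1];r=Rw@H[:3,:3]@r;c=d["p"]+Rw@H[:3,3];return (c+r*(z-c[2])/r[2])
for p in((262.5,217,.064),(262,185,.068),(200,262,.06),(327,262,.06),(187,0,.06),(338,0,.06)):
    P=w(*p);print(p,P.round(4),"tool",(Rw.T@(P-d["p"])).round(4))
```

```text
(262.5, 217, 0.064) [0.4782 0.1815 0.064 ] tool [-0.0046 -0.011   0.0977]
(262, 185, 0.068) [0.5027 0.1795 0.068 ] tool [ 0.02   -0.0109  0.0937]
(200, 262, 0.06) [0.4445 0.2327 0.06  ] tool [-0.0421 -0.0595  0.1018]
(327, 262, 0.06) [0.4372 0.1357 0.06  ] tool [-0.042   0.0377  0.1018]
(187, 0, 0.06) [0.6209 0.216  0.06  ] tool [ 0.1351 -0.0562  0.1015]
(338, 0, 0.06) [0.6139 0.1228 0.06  ] tool [0.1351 0.0372 0.1016]
```

Call:
jog_arm --deltas '[{"gripper":0,"offset":[-0.003,-0.006,0.02],"rotation":[0,0,0]},{"gripper":0,"offset":[-0.003,-0.005,0.02],"rotation":[0,0,0]},{"gripper":0,"offset":[0,0,0.02],"rotation":[0,0,0]},{"gripper":0,"offset":[0,0,0.018],"rotation":[0,0,0]},{"gripper":0,"offset":[0,0,0],"rotation":[0,0,0]},{"gripper":0,"offset":[0,0,0.004],"rotation":[0,0,0]},{"gripper":0,"offset":[0,0,0.004],"rotation":[0,0,0]},{"gripper":0,"offset":[0,0,0.004],"rotation":[0,0,0]},{"gripper":0,"offset":[0,0,0],"rotation":[0,0,0]},{"gripper":0,"offset":[0,0,0],"rotation":[0,0,0]}]'

```text
clock: 4.15
position: [0.4777, 0.1811, 0.0728]
ee_rot: [0.999, -0.039, 0.001, 0.0]
ft_force: [1.0, -1.0, 1.7]
grip_width: -0.004
grasp_force: 1.1
```

Call:
jog_arm --deltas '[{"gripper":0,"offset":[0,0,0.003],"rotation":[0,0,0]},{"gripper":0,"offset":[0,0,0.003],"rotation":[0,0,0]},{"gripper":0,"offset":[0,0,0.0015],"rotation":[0,0,0]},{"gripper":0,"offset":[0,0,0],"rotation":[0,0,0]},{"gripper":0,"offset":[0,0,0],"rotation":[0,0,0]}]'

```text
clock: 4.65
position: [0.4776, 0.1812, 0.065]
ee_rot: [0.999, -0.039, 0.0, 0.0]
ft_force: [1.6, -2.4, 6.0]
grip_width: 0.003
grasp_force: 2.9
```

Call:
jog_arm --deltas '[{"gripper":0,"offset":[0.004,0,0],"rotation":[0,0,0]},{"gripper":0,"offset":[0.004,0,0],"rotation":[0,0,0]},{"gripper":0,"offset":[0.004,0,0],"rotation":[0,0,0]},{"gripper":0,"offset":[0.005,0,0],"rotation":[0,0,0]},{"gripper":0,"offset":[0.005,0,0],"rotation":[0,0,0]},{"gripper":0,"offset":[0.005,0,0],"rotation":[0,0,0]},{"gripper":0,"offset":[0.005,0,0],"rotation":[0,0,0]},{"gripper":0,"offset":[0,0,0],"rotation":[0,0,0]}]'

```text
clock: 5.45
position: [0.5097, 0.1787, 0.0649]
ee_rot: [0.999, -0.039, 0.0, 0.0]
ft_force: [1.0, -2.2, 6.5]
grip_width: 0.005
grasp_force: 3.3
```

Call:
jog_arm --deltas '[{"gripper":0,"offset":[0.006,0,0],"rotation":[0,0,0]},{"gripper":0,"offset":[0.006,0,0],"rotation":[0,0,0]},{"gripper":0,"offset":[0.006,0,0],"rotation":[0,0,0]},{"gripper":0,"offset":[0.006,0,0],"rotation":[0,0,0]},{"gripper":0,"offset":[0.006,0,0],"rotation":[0,0,0]},{"gripper":0,"offset":[0.006,0,0],"rotation":[0,0,0]},{"gripper":0,"offset":[0.006,0,0],"rotation":[0,0,0]},{"gripper":0,"offset":[0.006,0,0],"rotation":[0,0,0]},{"gripper":0,"offset":[0,0,0],"rotation":[0,0,0]}]'

```text
clock: 6.35
position: [0.5577, 0.1748, 0.0649]
ee_rot: [0.999, -0.039, 0.0, 0.0]
ft_force: [1.0, -3.3, 6.7]
grip_width: -0.002
grasp_force: 3.3
```

Run:
```python
from h import *
im=imaging.camera("scene");cv2.imwrite("pics/s2.png",cv2.resize(im[120:300,120:380],None,fx=3,fy=3))
```

```text
(no output)
```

View pics/s2.png

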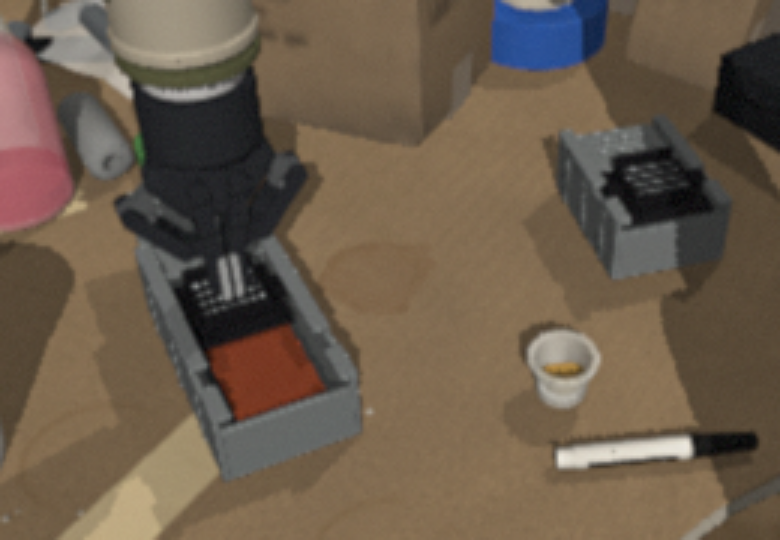

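The cover is sliding: the red block shows at about (265,370) in the crop and the short case is still shut. I carry on until the stop.

Call:
jog_arm --deltas '[{"gripper":0,"offset":[0.003,0,0],"rotation":[0,0,0]},{"gripper":0,"offset":[0.003,0,0],"rotation":[0,0,0]},{"gripper":0,"offset":[0.003,0,0],"rotation":[0,0,0]},{"gripper":0,"offset":[0.002,0,0],"rotation":[0,0,0]},{"gripper":0,"offset":[0.002,0,0],"rotation":[0,0,0]},{"gripper":0,"offset":[0,0,0],"rotation":[0,0,0]}]'

```text
clock: 7.0
position: [0.5674, 0.1751, 0.0649]
ee_rot: [0.999, -0.038, -0.002, 0.0]
ft_force: [-13.0, -2.3, 17.5]
grip_width: 0.002
grasp_force: 8.4
```

Call:
jog_arm --deltas '[{"gripper":0,"offset":[0,0,-0.006],"rotation":[0,0,0]},{"gripper":0,"offset":[0,0,-0.01],"rotation":[0,0,0]},{"gripper":0,"offset":[0,0,-0.02],"rotation":[0,0,0]},{"gripper":0,"offset":[0,0,-0.03],"rotation":[0,0,0]},{"gripper":0,"offset":[0,0,-0.03],"rotation":[0,0,0]},{"gripper":0,"offset":[0,0,0],"rotation":[0,0,0]},{"gripper":0,"offset":[0,0,0],"rotation":[0,0,0]}]'

```text
clock: 7.7
position: [0.5701, 0.1742, 0.1612]
ee_rot: [0.999, -0.039, 0.001, -0.0]
ft_force: [-0.5, -0.4, -0.2]
grip_width: 0.0
grasp_force: 0.0
```

Run:
```python
from h import *
from workcell import manip
from scipy.spatial.transform import Rotation as R
o=manip.get_obs();im=imaging.camera("wrist");cv2.imwrite("pics/w3.png",im)
m=imaging.camera_model("wrist");K=m["camera_matrix"];H=m["hand_eye"];Rw=R.from_quat(o["ee_rot"]).as_matrix()
c=o["position"]+Rw@H[:3,3]
p0=np.array([.4782,.1815]);ax=np.array([.9976,-.07])
for s in(.080,.085):
    P=np.r_[p0+ax*s,.059];q=H[:3,:3].T@(Rw.T@(P-o["position"])-H[:3,3]);q=K@(q*[1,-1,-1]);print(s,q[:2]/q[2])
print(o["clock"],o["position"],o["ft_force"])
```

```text
0.08 [276.75888517 225.0210581 ]
0.085 [276.70763707 218.61341803]
7.7 [0.57006894 0.17422179 0.16120336] [-0.5018973  -0.40972894 -0.24893051]
```

View pics/w3.png

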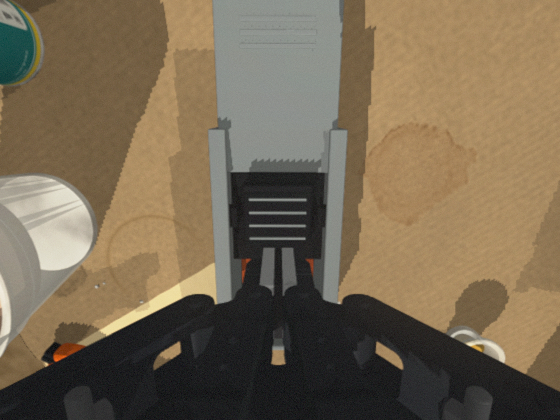

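The ribs are centred at about (277,219), which matches the 85 mm prediction of (277,218.6), so the cover is fully open. The arm is clear of everything.

```bash
python3 -c "
from workcell import workorder
print(workorder.hand_in())"
```

```text
the job is handed in; nothing more can be done
None
```

The longer case's cover is slid fully open against its stop (about 85 mm by camera), the shorter case was left shut, the arm is clear, and the job was handed in at about 8 s on the robot's clock.

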